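Close up the battery bay of a laptop on the repair bench

TASK

A laptop lies bottom up with its battery pack sticking out of the bay in its side, the bay's cover standing open and the cover latch drawn back. With the fingertips, push the battery in until it is fully home, then fold the cover down shut, then push the latch all the way across over the cover's edge. Do not pick anything up, and leave the other things on the laptop and the bench where they are.

Things in the scene. Friction and masses are not known exactly. Their poses are not given: they have to be found in the camera images.
- laptop: black laptop base lying bottom up, fixed to the bench; 230 mm along its x, 330 mm along its y, 28 mm thick. Origin at the centre of its underside on the bench, z up. The battery bay is a channel at its -y side, open at that side and at the top: 73 mm wide (x -36.5 to +36.5 mm), floor 8 mm above the bench, from y = -165 mm (the side) to the end wall at y = -55 mm.
- battery: loose grey battery pack with a paper label, 70 mm along its x, 110 mm along its y, 18 mm thick, about 0.25 kg, lying flat in the bay (its axes parallel to the laptop's) and sticking out 25 to 42 mm at the laptop's -y side. Origin at the centre of its underside. It slides along the laptop's +y until it meets the end wall; it is then flush with the laptop's side, with its origin at laptop (0, -110, 8) mm.
- battery_end (a point): centre of the battery's outer end face (the one sticking out), 9 mm above its underside; the face is 70 mm wide and 18 mm high.
- cover (a joint): hinge angle of the thin grey bay cover, 0 = shut flat on the laptop's bottom, 1.57 = upright; starts at 1.25 to 1.75 (limit 1.9). A stiff hinge: the cover stays where it is left and needs about 1 N near its free edge. The hinge runs along the laptop's y; opening lifts the free edge and swings it towards the laptop's -x.
- cover_hinge (a point): middle of the cover's hinge line, on the laptop's bottom at laptop (-42, -108, 28) mm.
- cover_edge (a point): middle of the cover's free edge, 80 mm from the hinge line; the cover is 112 mm long along the hinge and 3 mm thick, and when shut lies 28 to 31 mm above the bench.
- latch (a joint): travel of the grey sliding latch (m): 0 = drawn back (clear of the cover), 0.016 = fully across, its tongue over the shut cover's free edge; starts at 0 to 0.002. It slides along the laptop's -x, needs about 1 to 2 N, stays where it is left.
- latch_push (a point): centre of the +x face of the latch's raised thumb ridge, the face to push on (towards the laptop's -x), 41.5 mm above the bench; the ridge is 10 mm along x and 26 mm along y, and stands up from 36.5 to 46.5 mm above the bench; the laptop's flat bottom (28 mm above the bench) runs on 35 mm or more beyond it.
- dish: small steel screw dish, 64 mm across, 18 mm high, standing on the laptop; leave it alone. Origin at the centre of its underside.
- memory: green memory module, 30 x 68 x 4 mm, lying on the laptop; leave it alone. Origin at the centre of its underside.
- jar: small amber jar, 40 mm across, 45 mm high, on the bench; leave it alone. Origin at the centre of its underside.
- tweezers: dark steel tweezers, 130 mm long, 6 mm high, on the bench; leave them alone. Origin near the middle, underneath.
- heatsink: copper and aluminium heat sink, 50 x 50 x 22 mm, on the bench; leave it alone. Origin at the centre of its underside.
- spool: white spool, 56 mm across, 36 mm high, standing on the bench; leave it alone. Origin at the centre of its underside.
- driver: screwdriver lying on the bench; leave it alone. Origin underneath it.
Things that resemble listed ones, but are neither listed nor needed, are in the scene too. Of the things shaped like the battery, the grey one is meant.

How it is judged (in metres and radians):
On the way, in this order (a step that is already met when the one before it is completed fails the run):
1. the battery is pushed fully home while the cover is still open and the latch still back (y of battery in the frame of laptop above -0.113 m and x of battery in the frame of laptop between -0.005 and 0.005 m and z of battery in the frame of laptop below 0.012 m and value of joint cover above 0.3 rad and value of joint latch below 0.008 m), for 0.2 s.
2. the cover is folded down shut with the latch still back (value of joint cover below 0.05 rad and value of joint latch below 0.008 m), for 0.2 s.
3. the latch is pushed across over the cover's edge (value of joint latch above 0.013 m and value of joint cover below 0.05 rad), for 0.2 s.
At the end, for the whole second after the job is handed in: the battery lies in the bay within 3 mm of its end stop (flush with the laptop's side), the cover is shut (within 0.05 rad), the latch is across by at least 13 of its 16 mm, and the battery is at rest (all of step 3 and y of battery in the frame of laptop above -0.113 m and x of battery in the frame of laptop between -0.005 and 0.005 m and z of battery in the frame of laptop below 0.012 m and linear speed of battery below 0.02 m/s); the robot touches nothing.
It fails at once if the battery is lifted (more than 10 mm) or tipped out of its bay (z of battery in the frame of laptop above 0.018 m or angle between battery's own z axis and vertical above 0.25 rad).
It fails at once if another thing on the laptop or the bench is picked up or shifted by more than 20 mm (distance of any of dish, memory, jar, tweezers, heatsink, spool, driver from where it was at the start of the episode above 0.02 m).
It also fails if it takes over 48 s, if anything falls off the work surface, if the arm or the gripper's body presses on something with over 40 N, if the wrist force passes 120 N, or if a joint passes its speed limit or range.

ROBOT

A 7-joint arm with a two-finger parallel gripper is mounted at the origin on the work surface. World frame = base frame: x ahead of the robot, y to its left, z up, the work surface at z = 0. Lengths are in mm, angles in rad, forces in N, time in s.
With the tool pointing down it reaches from about 400 to 850 mm from the base axis. Payload 6.9 kg.
Tool frame: the origin (TCP) lies on the centre line of the jaws, within the pads' length; the fingertips stand 19 mm ahead of it and the grasp point (between the pads) is the TCP; z points along the fingers, x is the direction in which the jaws open and shut, and the axes are right-handed (so a half turn about z gives the same grasp; the last joint's range is limited). The gripper opens to 85 mm and grips with 20 to 120 N. Pads are 22 mm wide; open, the fingers measure 114 mm over their backs; the gripper's body (76 mm by 85 mm) begins 54 mm behind the grasp point. The pads swing forward as they close: fully open they stand 13 mm farther back than shut.
Start: joints at [-0.997, 0.507, -0.238, 1.5, 0.126, 1.149, -0.155], TCP at [282.401, 557.55, 250.275] pointing down, gripper open.
Joint ranges: [-3.08, 3.08], [-0.24, 2.05], [-1.43, 1.35], [0, 2.5], [-1.52, 4.66], [0.17, 1.96], [-2.89, 2.89]. Speed limits (rad/s): [2.39, 2.39, 3.14, 3.14, 3.14, 3.14, 3.14].

INTERFACE

Orientations are given as a unit quaternion [w, x, y, z].
In Python, from cell import arm gives the robot as it stands. The module is installed in compiled form; this text tells all that it offers.
- The arm moves only by the shell command python3 -m jog 'ROWS' [OPENING]. ROWS is JSON, a list of rows, each an object of numbers: "x", "y", "z": the shift along the world's x, y, z in m; "turn": the turn about the world's z in rad. In form: [{"x": .., "y": .., "z": .., "turn": ..}, ...]. A call has 1 to 10 rows; each row shifts and turns the commanded pose from where the row before left it; what a row does not reach is not made up. A row lasts 1/12 s, in which the tool goes at most 41.7 mm and 7.16 degrees, less where a joint would pass 70% of its speed; a pose out of reach is approached as far as the arm can. A call is refused whole if a number of a shift passes 0.0417 or a number of a turn 0.125, either way. A call with a gripper value outside its range is refused whole. OPENING is the opening, from 0 (shut) to 1 (fully open), set as the call begins (- or left out, the last holds). The fingers move at their own pace and stop on an object; the grip force is fixed at half the most. Time passes only in rows, so rows that do not move let the fingers close. It gives the time, the measured TCP pose, the force and the opening at its end, in the units of the state.
- arm.state(): the state, without advancing time (a new reading comes with each control period).
- arm.snapshot(name): name is "scene" or "top" or "wrist"; returns the picture (420x560x3 uint8, red, green, blue); there is no depth.
- arm.camera_model(name): a dict with "vertical_fov" (degrees; the focal length in pixels is half the picture's height over the tangent of half this angle, whatever the lens; pixels are square), "cx", "cy" (the principal point, pixels), "world_from_camera" (4x4, takes a point from camera to world coordinates). Camera axes: x right, y up, looking along -z (the intrinsics and any distortion apply to the point x, -y, -z); pixel columns grow to the right and rows downward; lengths in mm; the calibration is good to about 2 mm. A picture is of the moment at which its call begins: read the wrist's pose just before it. camera_model takes no time and is no camera call; for the wrist camera it gives the pose at the moment of the call.
- arm.finish_job(): hands the job in, once; it reports no verdict.
The state is a dict: "t": time; "q": joint angles; "qvel": joint speeds; "joint_efforts": joint torques, N m; "tool_pos": TCP position; "tcp_rot": TCP orientation; "wrist_force": force on the tool from outside, world axes, zero at the start; "ft_torque": the same for the moment, N m; "finger_gap": finger opening in mm.
Only numpy, scipy, OpenCV 4.12 (cv2) and the standard library are available. Lean on these libraries where they do the work, as an engineer would, in place of code of your own. Each camera call takes 0.05 s, during which the arm holds its last target.

## Working session

There is one attempt and no reset: what is moved stays moved. The work goes in short steps, Python scripts to look and compute and a shell command to move; the robot and the scene stay as the last step left them, time stands still between calls to the robot, and variables do not carry over. Pictures are saved under pics/ and viewed, and the job is handed in when it is done.

```bash
mkdir -p pics
python3 - <<'E'
from cell import arm
import cv2, numpy as np
print(arm.state())
for n in ("scene","top","wrist"):
    m=arm.camera_model(n); print(n,m)
    cv2.imwrite(f"pics/{n}0.png",arm.snapshot(n)[:,:,::-1])
E
```

```text
{'t': 0.0, 'q': array([-0.99648314,  0.5083388 , -0.23750444,  1.50110733,  0.12569015,
        1.14891177, -0.15479933]), 'qvel': array([ 0.00037559,  0.00035094,  0.00048431, -0.00018837, -0.00111819,
        0.00057889,  0.00096117]), 'joint_efforts': array([-5.36561365e-04, -6.20595717e+01, -2.18698405e+00, -2.49661356e+01,
        1.26030270e-02,  1.14552258e-02, -8.56448054e-06]), 'tool_pos': array([282.26076758, 557.11571554, 249.43714387]), 'tcp_rot': array([ 4.79816357e-04,  8.52007255e-01,  5.23529222e-01, -7.48596729e-04]), 'wrist_force': array([-0.7746382 ,  1.25312117,  0.60807327]), 'ft_torque': array([-0.00867845, -0.0275275 , -0.05353205]), 'finger_gap': 85.34331597712293}
scene {'vertical_fov': 46.02730560511095, 'cx': 271.3561572366109, 'cy': 210.2757140523027, 'world_from_camera': array([[-2.81133721e-02, -8.01155698e-01,  5.97795271e-01,
         1.20887714e+03],
       [ 9.99578726e-01, -2.68460082e-02,  1.10300242e-02,
         7.71135234e+01],
       [ 7.21164998e-03,  5.97853527e-01,  8.01572924e-01,
         9.08178628e+02],
       [ 0.00000000e+00,  0.000000
[... 260 characters left out ...]
9618592e-01, -2.50347382e-02,  1.16589843e-02,
         6.10109599e+01],
       [ 7.28205404e-03,  1.68290447e-01,  9.85710554e-01,
         1.18265282e+03],
       [ 0.00000000e+00,  0.00000000e+00,  0.00000000e+00,
         1.00000000e+00]])}
wrist {'vertical_fov': 67.7532484039663, 'cx': 276.21339529323933, 'cy': 210.95197971154357, 'world_from_camera': array([[ 4.52160984e-01, -8.59508048e-01, -2.38319868e-01,
         2.21695553e+02],
       [ 8.91935471e-01,  4.35347184e-01,  1.22163598e-01,
         5.89213483e+02],
       [-1.24871249e-03, -2.67803556e-01,  9.63472727e-01,
         3.73752022e+02],
       [ 0.00000000e+00,  0.00000000e+00,  0.00000000e+00,
         1.00000000e+00]])}
```

View pics/scene0.png

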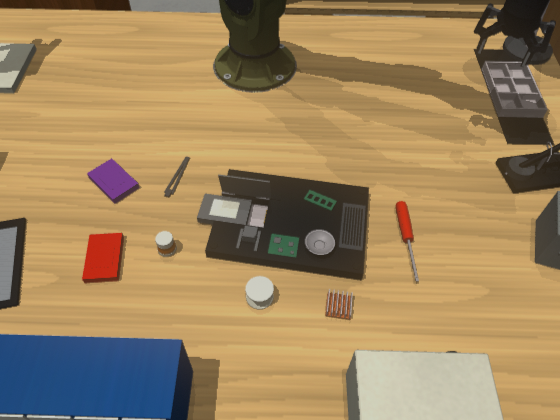

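View pics/top0.png

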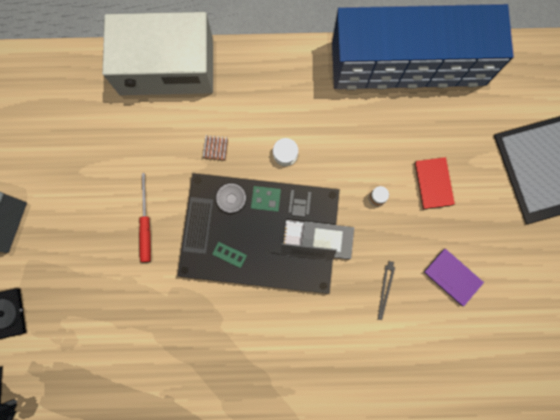

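View pics/wrist0.png

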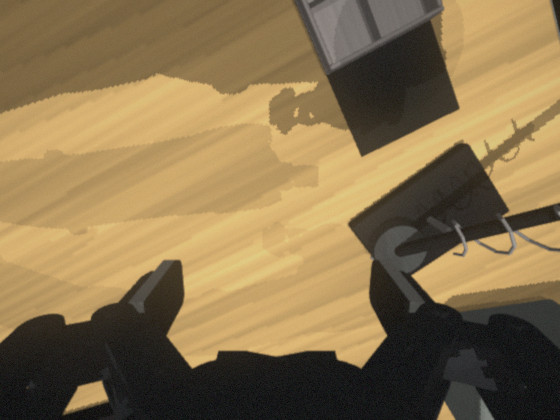

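```bash
cat > h.py <<'E'
import numpy as np, cv2
from cell import arm
def px2w(n,u,v,z,m=None):
    m=m or arm.camera_model(n); T=m["world_from_camera"]; f=210/np.tan(np.radians(m["vertical_fov"]/2))
    d=T[:3,:3]@np.array([(u-m["cx"])/f,-(v-m["cy"])/f,-1]); o=T[:3,3]
    return o+d*(z-o[2])/d[2]
def w2px(n,p,m=None):
    m=m or arm.camera_model(n); T=m["world_from_camera"]; f=210/np.tan(np.radians(m["vertical_fov"]/2))
    c=T[:3,:3].T@(np.array(p)-T[:3,3]); return np.array([m["cx"]+f*c[0]/-c[2], m["cy"]-f*c[1]/-c[2]])
E
python3 - <<'E'
from h import *
a=cv2.imread("pics/top0.png"); c=a[160:310,160:380]
cv2.imwrite("pics/topz.png",cv2.resize(c,None,fx=3.6,fy=3.6,interpolation=cv2.INTER_CUBIC))
b=cv2.imread("pics/scene0.png"); c=b[160:290,190:390]
cv2.imwrite("pics/scenez.png",cv2.resize(c,None,fx=4,fy=4,interpolation=cv2.INTER_CUBIC))
for n,im,r in (("top",a,(160,310,165,350)),("scene",b,(160,290,190,390))):
    g=im.max(2); m=np.zeros_like(g); m[r[0]:r[1],r[2]:r[3]]=(g[r[0]:r[1],r[2]:r[3]]<60)*255
    m=cv2.morphologyEx(m,cv2.MORPH_OPEN,np.ones((7,7)))
    cs,_=cv2.findContours(m,cv2.RETR_EXTERNAL,cv2.CHAIN_APPROX_NONE); k=max(cs,key=cv2.contourArea)
    print(n,cv2.contourArea(k)); R=cv2.minAreaRect(k); B=cv2.boxPoints(R); print(B)
    for p in B: print(px2w(n,*p,28).round(1),px2w(n,*p,0).round(1))
E
```

```text
top 106.0
[[283. 247.]
 [300. 247.]
 [300. 254.]
 [283. 254.]]
[533.9  56.1  28. ] [536.5  56.    0. ]
[532.9  19.2  28. ] [535.5  18.2   0. ]
[517.8  19.7  28. ] [520.   18.7   0. ]
[518.7  56.5  28. ] [521.   56.4   0. ]
scene 6132.5
[[237.50871 260.8161 ]
 [250.84026 170.82819]
 [369.89392 188.46576]
 [356.56238 278.45367]]
[684.8  -1.1  28. ] [668.1  -3.6   0. ]
[438.   13.3  28. ] [413.4  11.3   0. ]
[482.3 289.8  28. ] [459.2 296.6   0. ]
[718.2 241.6  28. ] [702.6 246.8   0. ]
```

View pics/topz.png

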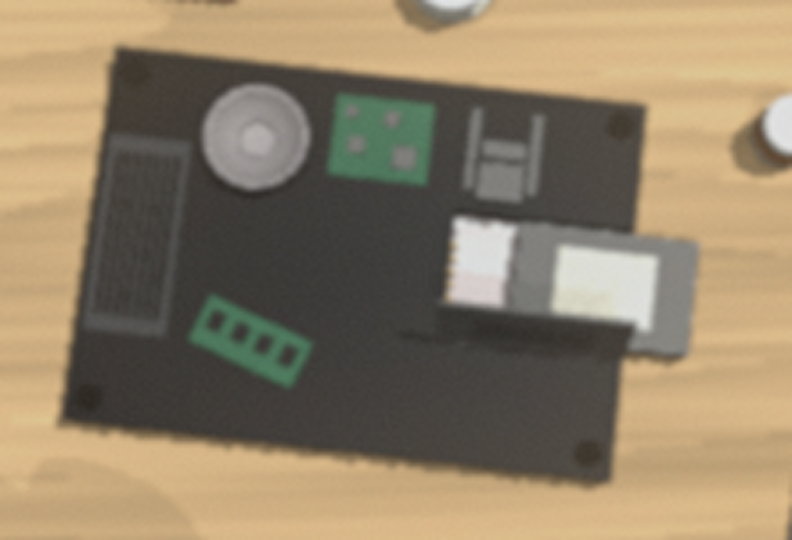

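View pics/scenez.png

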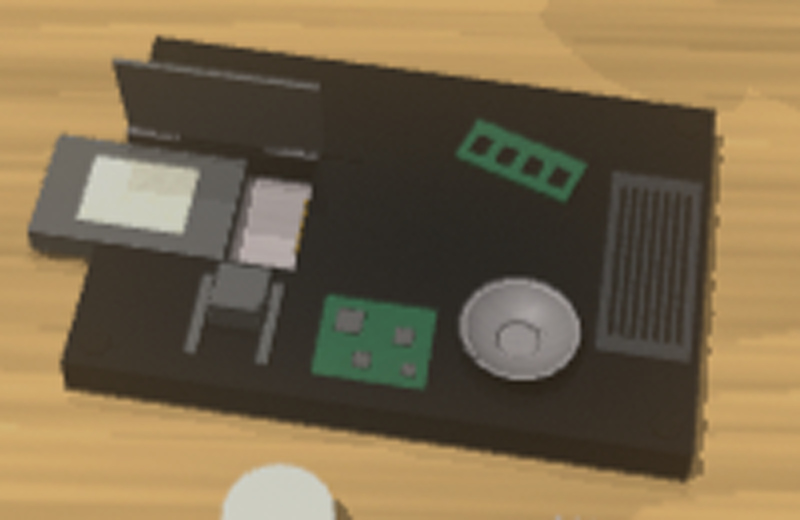

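```bash
cat >> h.py <<'E'
def fit(L,W):
    L=np.array(L,float)[:,:2];W=np.array(W,float)[:,:2]
    a,b=L-L.mean(0),W-W.mean(0)
    th=np.arctan2((a[:,0]*b[:,1]-a[:,1]*b[:,0]).sum(),(a*b).sum())
    R=np.array([[np.cos(th),-np.sin(th)],[np.sin(th),np.cos(th)]]); t=W.mean(0)-R@L.mean(0)
    return th,R,t,(W-(L@R.T+t))
def zt(p): return ((p[0]+.5)/3.6-.5+160,(p[1]+.5)/3.6-.5+160)
def zs(p): return ((p[0]+.5)/4-.5+190,(p[1]+.5)/4-.5+160)
E
python3 - <<'E'
from h import *
L=[(115,165),(115,-165),(-115,-165),(-115,165)]
P=[(117,47),(643,106),(608,482),(62,425)]
W=[px2w("top",*zt(p),28) for p in P]
th,R,t,r=fit(L,W);print("top",th,t);print(r.round(1))
S=[(690,455),(66,368),(156,38),(714,110)]
W2=[px2w("scene",*zs(p),28) for p in S]
th2,R2,t2,r2=fit(L,W2);print("scene",th2,t2);print(r2.round(1))
for nm,pts,n,z,f in (("battend top",[(697,240),(687,357)],"top",26,zt),("battinner top",[(515,222),],"top",26,zt),("batt scene outer",[(60,135),(34,234)],"scene",26,zs),("cover tip top",[(440,306),(635,323)],"top",107,zt),("cover tip scene",[(113,60),(321,86)],"scene",107,zs),("hinge scene",[(131,130),(318,157)],"scene",31,zs),
 ("ridge top cams +x edge",[(483,141),(526,143)],"top",46.5,zt),("ridge -x edge",[(483,157),(525,160)],"top",46.5,zt),("scene ridge",[(209,306),(262,313)],"scene",46.5,zs)):
    for p in pts:
        w=px2w(n,*f(p),z); print(nm,w.round(1),"laptop",(R.T@(w[:2]-t)).round(1),(R2.T@(w[:2]-t2)).round(1))
E
```

```text
top -0.13490673899345892 [567.20411183 107.69732823]
[[ 0.9 -2.3]
 [ 0.1  1.8]
 [ 0.6  1.6]
 [-1.6 -1.1]]
scene -0.13157748051669088 [570.91354143 108.07341332]
[[-0.5 -2.8]
 [ 1.4  2.5]
 [-0.8  0.9]
 [-0.1 -0.6]]
battend top [575.5 -98.9  26. ] laptop [  36.  -203.6] [  31.7 -204.6]
battend top [504.7 -89.5  26. ] laptop [ -35.5 -203.8] [ -39.8 -204.6]
battinner top [589.4  11.5  26. ] laptop [ 34.9 -92.4] [ 31.  -93.4]
batt scene outer [508.  -88.5  26. ] laptop [ -32.3 -202.4] [ -36.6 -203.2]
batt scene outer [577.9 -95.2  26. ] laptop [  37.9 -199.7] [  33.6 -200.6]
cover tip top [531.3  58.6 107. ] laptop [-28.9 -53.5] [-32.8 -54.2]
cover tip top [518.9 -50.6 107. ] laptop [ -26.5 -163.4] [ -30.7 -164.2]
cover tip scene [520.3 -50.7 107. ] laptop [ -25.2 -163.2] [ -29.3 -164. ]
cover tip scene [534.6  60.8 107. ] laptop [-26.  -50.9] [-29.8 -51.6]
hinge scene [507.  -47.7  31. ] laptop [ -38.8 -162.1] [ -43.  -162.8]
hinge scene [522.8  59.1  31. ] laptop [-37.4 -54.1] [-41.2 -54.8]
ridge top cams +x edge [636.2  30.   46.5] laptop [ 78.8 -67.7] [ 75.  -68.8]
ridge top cams +x edge [634.3   4.2  46.5] laptop [ 80.4 -93.6] [ 76.5 -94.7]
ridge -x edge [626.4  30.3  46.5] laptop [ 69.1 -68.7] [ 65.2 -69.8]
ridge -x edge [624.    5.1  46.5] laptop [ 70. -94.] [ 66.1 -95.1]
scene ridge [635.7   5.5  46.5] laptop [ 81.7 -92. ] [ 77.7 -93.2]
scene ridge [639.2  33.4  46.5] laptop [ 81.3 -63.9] [ 77.5 -65. ]
```

```bash
python3 -m jog '[{"x":0.014,"y":-0.034,"turn":0.033},{"x":0.014,"y":-0.034,"turn":0.033},{"x":0.014,"y":-0.034,"turn":0.033},{"x":0.014,"y":-0.034,"turn":0.033},{"x":0.014,"y":-0.034,"turn":0.033},{"x":0.014,"y":-0.034,"turn":0.034},{"x":0.014,"y":-0.034,"turn":0.034},{"x":0.014,"y":-0.034,"turn":0.034},{"x":0.014,"y":-0.034,"turn":0.034},{"x":0.014,"y":-0.034,"turn":0.034}]' 0
```

```text
invalid input
```

```bash
python3 -m jog '[{"x":0.014,"y":-0.034},{"x":0.014,"y":-0.034},{"x":0.014,"y":-0.034},{"x":0.014,"y":-0.034},{"x":0.014,"y":-0.034},{"x":0.014,"y":-0.034},{"x":0.014,"y":-0.034},{"x":0.014,"y":-0.034},{},{}]'
```

```text
invalid input
```

```bash
python3 -m jog '[{"x":0.014,"y":-0.034,"z":0,"turn":0.033},{"x":0.014,"y":-0.034,"z":0,"turn":0.033},{"x":0.014,"y":-0.034,"z":0,"turn":0.033},{"x":0.014,"y":-0.034,"z":0,"turn":0.033},{"x":0.014,"y":-0.034,"z":0,"turn":0.033},{"x":0.014,"y":-0.034,"z":0,"turn":0.034},{"x":0.014,"y":-0.034,"z":0,"turn":0.034},{"x":0.014,"y":-0.034,"z":0,"turn":0.034},{"x":0.014,"y":-0.034,"z":0,"turn":0.034},{"x":0.014,"y":-0.034,"z":0,"turn":0.034}]' 0
```

```text
t: 0.98
tool_pos: [422.6, 215.7, 250.3]
tcp_rot: [0.0, 0.752, 0.659, -0.0]
wrist_force: [0.2, 0.6, -0.1]
finger_gap: -0.3
```

```bash
python3 -m jog '[{"x":0.014,"y":-0.034,"z":0,"turn":0},{"x":0.014,"y":-0.034,"z":0,"turn":0},{"x":0.014,"y":-0.034,"z":0,"turn":0},{"x":0.014,"y":-0.034,"z":0,"turn":0},{"x":0.014,"y":-0.034,"z":0,"turn":0},{"x":0.014,"y":-0.034,"z":0,"turn":0},{"x":0,"y":0,"z":0,"turn":0},{"x":0,"y":0,"z":0,"turn":0}]'
python3 - <<'E'
from h import *
import pickle
m=arm.camera_model("wrist"); a=arm.snapshot("wrist")[:,:,::-1]
cv2.imwrite("pics/w1.png",a); pickle.dump(m,open("w1.pkl","wb"))
cv2.imwrite("pics/w1z.png",cv2.resize(a,(800,600),interpolation=cv2.INTER_CUBIC))
E
```

```text
t: 1.65
tool_pos: [506.7, 11.1, 249.9]
tcp_rot: [0.0, 0.754, 0.656, -0.0]
wrist_force: [0.5, 1.1, -0.3]
finger_gap: 0.0
```

View pics/w1z.png

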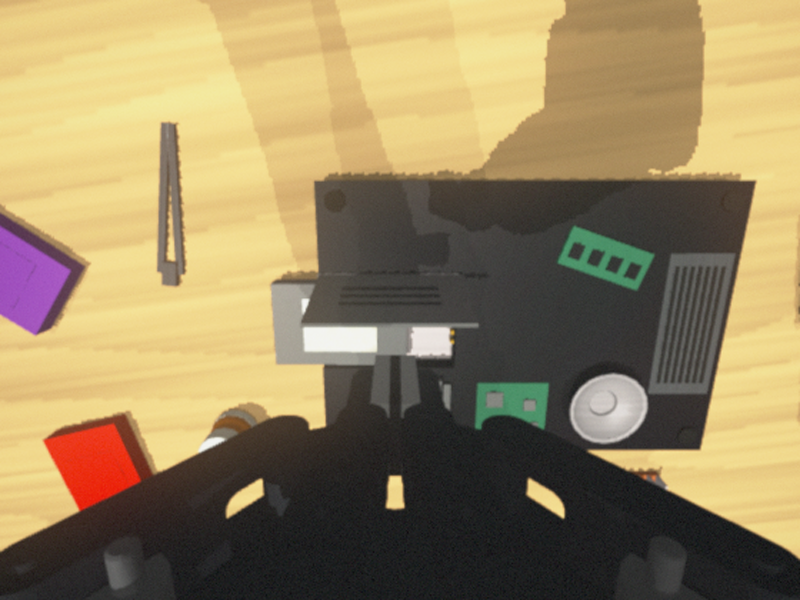

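Run:
```python
from h import *
import pickle
m=pickle.load(open("w1.pkl","rb"))
for d in (0,19,32): 
  for o in (-11,0,11): print(d,o,w2px("wrist",(506.7+o,11.1-.13*o,249.9-d),m)*800/560)
s=560/800
L=[(-115,-165),(-115,165),(115,165)]
W=[px2w("w",u*s,v*s,28,m) for u,v in ((316,181),(755,181),(702,449))]
th,R,t,r=fit(L,W);print(th,t,r.round(1))
for u,v,z in ((273,283,26),(276,363,26),(302,326,107),(478,325,107),(312,274,31),(449,385,46.5),(450,408,46.5)):
    w=px2w("w",u*s,v*s,z,m); print(w.round(1),(R.T@(w[:2]-t)).round(1))
```

```text
0 -11 [390.25887713 373.21376542]
0 0 [390.70906714 406.30573177]
0 11 [391.14030521 438.004604  ]
19 -11 [390.79577705 349.81876401]
19 0 [391.18300696 379.47591057]
19 11 [391.5558106  408.02817765]
32 -11 [391.09479219 336.78940875]
32 0 [391.44801781 364.47359766]
32 11 [391.78904413 391.20166247]
-0.13583474790793007 [570.44483136 110.35528287] [[-0.3  0.6]
 [ 0.6 -1.2]
 [-0.3  0.6]]
[506.5 -85.9  26. ] [ -36.8 -203.1]
[574.5 -97.9  26. ] [  32.2 -205.8]
[520.7 -48.6 107. ] [ -27.8 -164.2]
[535.4  61.3 107. ] [-28.1 -53.4]
[502.7 -52.6  31. ] [ -45.1 -170.6]
[604.5  42.6  46.5] [ 42.9 -62.5]
[625.   41.2  46.5] [ 63.4 -61.1]
```

```bash
python3 -m jog '[{"x":0.013,"y":-0.034,"z":0,"turn":0},{"x":0.013,"y":-0.034,"z":0,"turn":0},{"x":0.013,"y":-0.034,"z":0,"turn":0},{"x":0.013,"y":-0.033,"z":0,"turn":0},{"x":0,"y":0,"z":-0.038,"turn":0},{"x":0,"y":0,"z":-0.038,"turn":0},{"x":0,"y":0,"z":-0.038,"turn":0},{"x":0,"y":0,"z":-0.035,"turn":0},{"x":0,"y":0,"z":-0.03,"turn":0},{"x":0,"y":0,"z":-0.03,"turn":0}]'
python3 -m jog '[{"x":0,"y":0,"z":-0.008,"turn":0},{"x":0,"y":0,"z":0,"turn":0}]'
python3 - <<'E'
from h import *
print(arm.state()["tool_pos"])
a=arm.snapshot("scene")[:,:,::-1]
cv2.imwrite("pics/s1.png",cv2.resize(a[150:300,150:350],None,fx=4,fy=4,interpolation=cv2.INTER_CUBIC))
E
```

```text
t: 2.53
tool_pos: [558.2, -119.1, 39.7]
tcp_rot: [-0.001, 0.752, 0.659, 0.0]
wrist_force: [0.8, 0.2, -0.9]
finger_gap: 0.0
t: 2.7
tool_pos: [557.0, -119.4, 31.3]
tcp_rot: [-0.002, 0.752, 0.659, -0.001]
wrist_force: [0.0, 0.1, 0.2]
finger_gap: -0.2
[ 556.96519158 -119.38203665   31.27333096]
```

View pics/s1.png

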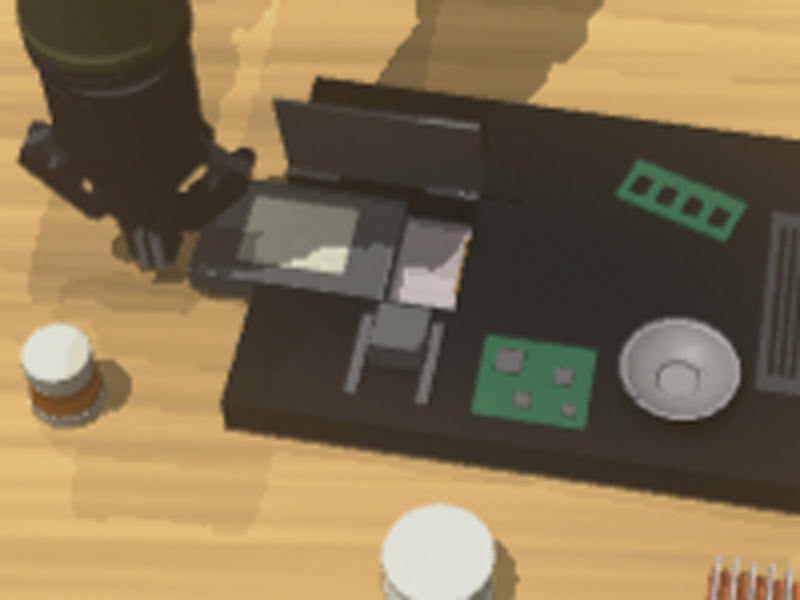

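```bash
python3 -m jog '[{"x":0.0007,"y":0.005,"z":0,"turn":0},{"x":0.0007,"y":0.005,"z":0,"turn":0},{"x":0.0007,"y":0.005,"z":0,"turn":0},{"x":0.0007,"y":0.005,"z":0,"turn":0},{"x":0.0007,"y":0.005,"z":0,"turn":0},{"x":0.0007,"y":0.005,"z":0,"turn":0}]'
python3 -m jog '[{"x":0.0007,"y":0.004,"z":0,"turn":0},{"x":0.0006,"y":0.004,"z":0,"turn":0},{"x":0.0005,"y":0.004,"z":0,"turn":0},{"x":0.0005,"y":0.003,"z":0,"turn":0}]'
python3 - <<'E'
from h import *
print(arm.state()["tool_pos"])
a=arm.snapshot("scene")[:,:,::-1]
cv2.imwrite("pics/s2.png",cv2.resize(a[150:300,150:350],None,fx=4,fy=4,interpolation=cv2.INTER_CUBIC))
E
```

```text
t: 3.25
tool_pos: [563.8, -92.5, 34.7]
tcp_rot: [0.002, 0.753, 0.658, 0.0]
wrist_force: [1.3, -7.5, 7.0]
finger_gap: -0.1
t: 3.58
tool_pos: [566.3, -78.0, 34.9]
tcp_rot: [0.002, 0.753, 0.658, 0.001]
wrist_force: [-0.7, -7.3, 8.8]
finger_gap: 0.0
[566.34479769 -77.96713546  34.88821845]
```

View pics/s2.png

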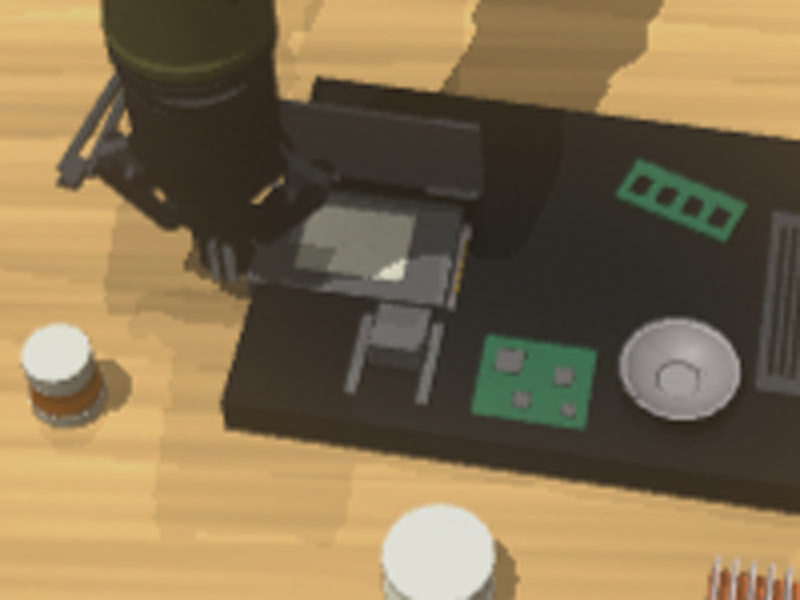

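```bash
python3 -m jog '[{"x":0.0005,"y":0.003,"z":0.003,"turn":0},{"x":0.0005,"y":0.003,"z":0.001,"turn":0},{"x":0.0003,"y":0.002,"z":0,"turn":0}]'
python3 -m jog '[{"x":0.0003,"y":0.002,"z":0,"turn":0},{"x":0.0003,"y":0.002,"z":0,"turn":0}]'
python3 - <<'E'
from h import *
print(arm.state()["tool_pos"])
a=arm.snapshot("scene")[:,:,::-1]
cv2.imwrite("pics/s3.png",cv2.resize(a[180:250,190:330],None,fx=5.7,fy=5.7,interpolation=cv2.INTER_CUBIC))
E
```

```text
t: 3.88
tool_pos: [565.8, -69.8, 37.7]
tcp_rot: [0.001, 0.753, 0.658, -0.001]
wrist_force: [-2.2, -11.7, 4.3]
finger_gap: -0.3
t: 4.05
tool_pos: [565.8, -69.3, 37.7]
tcp_rot: [0.002, 0.754, 0.657, -0.002]
wrist_force: [-3.0, -19.3, 5.7]
finger_gap: -0.0
[565.8425476  -69.27566056  37.66160283]
```

View pics/s3.png

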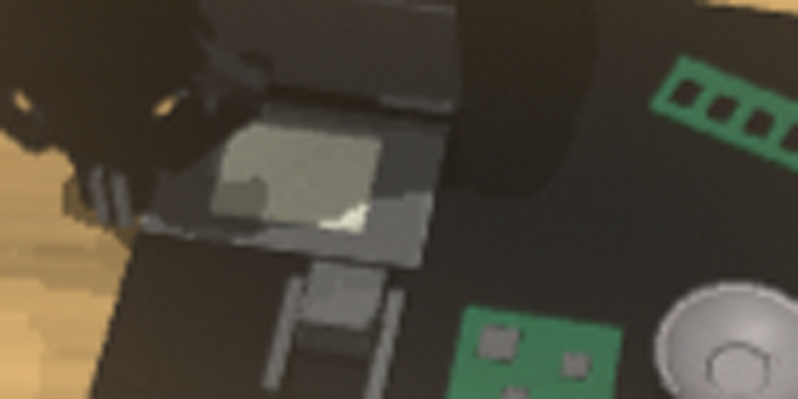

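```bash
python3 -m jog '[{"x":-0.002,"y":-0.015,"z":0,"turn":0},{"x":-0.005,"y":-0.035,"z":0,"turn":0},{"x":0,"y":0,"z":0.041,"turn":0},{"x":0,"y":0,"z":0.041,"turn":0},{"x":0,"y":0,"z":0.041,"turn":0},{"x":-0.03,"y":0,"z":0.02,"turn":0},{"x":-0.035,"y":0,"z":0,"turn":0},{"x":-0.035,"y":0,"z":0,"turn":0},{"x":-0.01,"y":0,"z":0,"turn":0},{"x":0,"y":0,"z":0,"turn":0}]'
python3 - <<'E'
from h import *
import pickle
print(arm.state()["tool_pos"])
a=arm.snapshot("scene")[:,:,::-1]
cv2.imwrite("pics/s4.png",cv2.resize(a[160:290,190:390],None,fx=4,fy=4,interpolation=cv2.INTER_CUBIC))
a=arm.snapshot("top")[:,:,::-1]
cv2.imwrite("pics/t4.png",cv2.resize(a[160:310,160:380],None,fx=3.6,fy=3.6,interpolation=cv2.INTER_CUBIC))
m=arm.camera_model("wrist"); a=arm.snapshot("wrist")[:,:,::-1]; pickle.dump(m,open("w4.pkl","wb"))
cv2.imwrite("pics/w4.png",cv2.resize(a,(800,600),interpolation=cv2.INTER_CUBIC))
E
```

```text
t: 4.93
tool_pos: [446.6, -113.5, 180.5]
tcp_rot: [-0.001, 0.753, 0.658, -0.001]
wrist_force: [0.2, 0.4, 0.3]
finger_gap: 0.1
[ 446.62796679 -113.50867666  180.54096007]
```

View pics/s4.png

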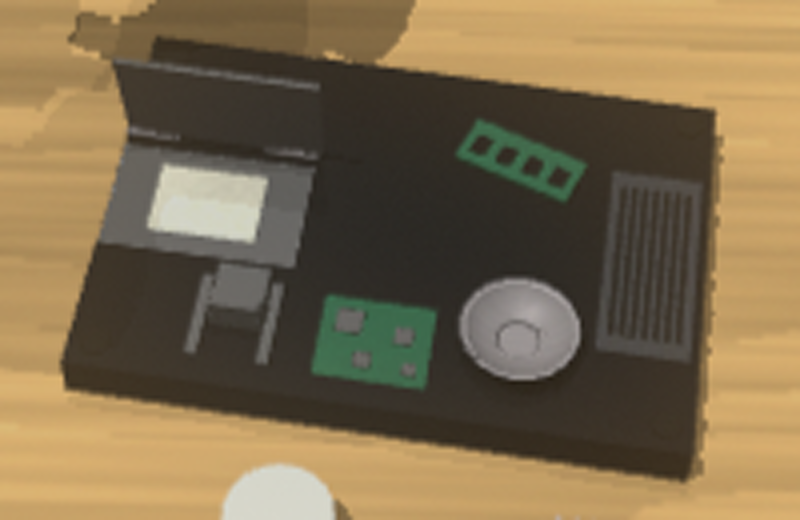

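View pics/t4.png

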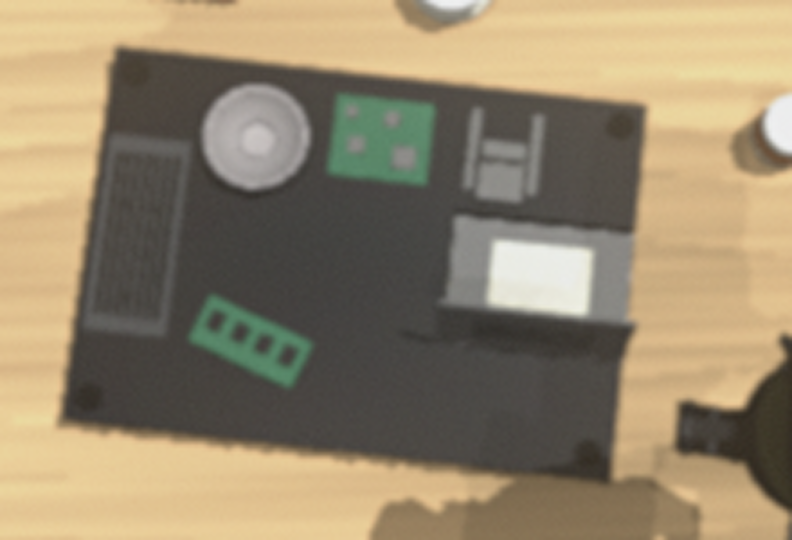

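View pics/w4.png

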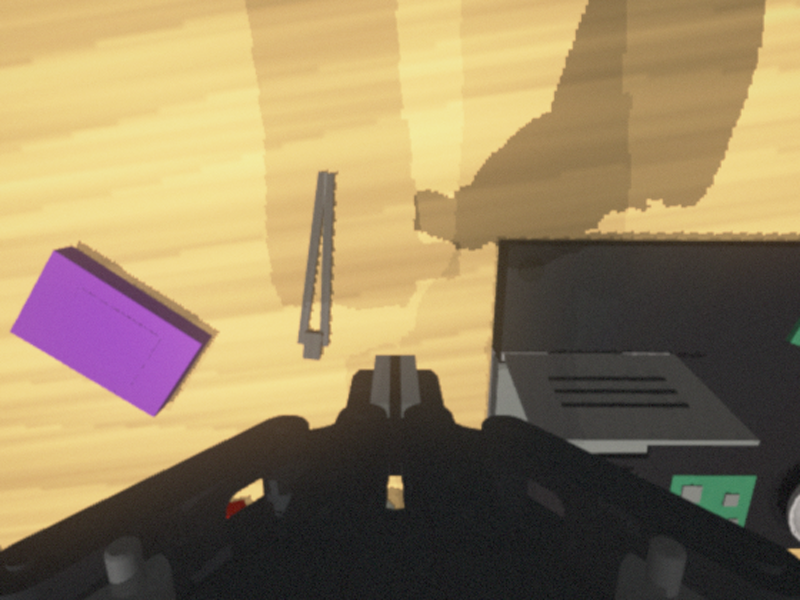

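```bash
python3 -m jog '[{"x":0.012,"y":0.031,"z":0,"turn":0},{"x":0.012,"y":0.031,"z":0,"turn":0},{"x":0.012,"y":0.031,"z":0,"turn":0},{"x":0.012,"y":0.030,"z":0,"turn":0},{"x":0,"y":0,"z":-0.033,"turn":0},{"x":0,"y":0,"z":-0.033,"turn":0},{"x":0,"y":0,"z":0,"turn":0}]'
python3 - <<'E'
from h import *
print(arm.state()["tool_pos"])
a=arm.snapshot("scene")[:,:,::-1]
cv2.imwrite("pics/s5.png",cv2.resize(a[100:290,150:390],None,fx=3,fy=3,interpolation=cv2.INTER_CUBIC))
E
```

```text
t: 5.67
tool_pos: [496.1, 10.0, 109.2]
tcp_rot: [-0.003, 0.752, 0.659, -0.003]
wrist_force: [-0.9, -0.4, -0.1]
finger_gap: -0.5
[496.07374541  10.04444763 109.24868651]
```

View pics/s5.png

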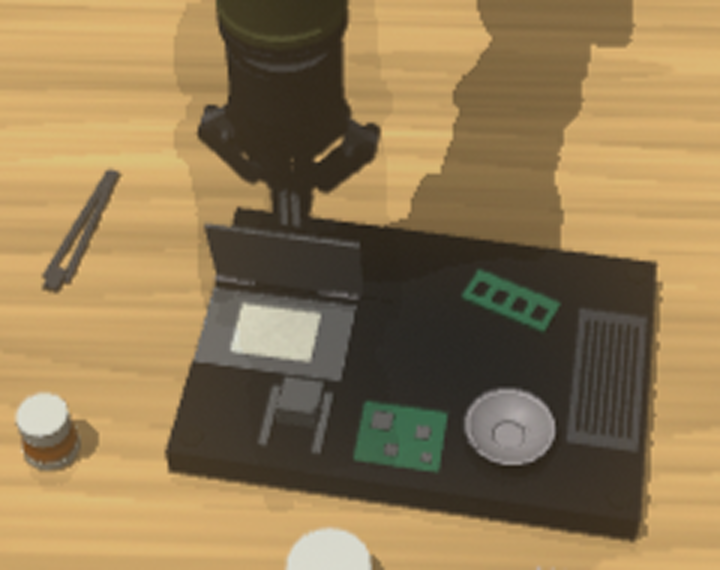

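```bash
python3 -m jog '[{"x":0.008,"y":-0.001,"z":0.004,"turn":0},{"x":0.008,"y":-0.001,"z":0.001,"turn":0},{"x":0.0065,"y":-0.0009,"z":-0.0015,"turn":0},{"x":0.0065,"y":-0.0009,"z":-0.0015,"turn":0},{"x":0.0062,"y":-0.0008,"z":-0.0028,"turn":0},{"x":0.0062,"y":-0.0008,"z":-0.0028,"turn":0},{"x":0.0055,"y":-0.0007,"z":-0.004,"turn":0},{"x":0.0055,"y":-0.0007,"z":-0.004,"turn":0},{"x":0.0046,"y":-0.0006,"z":-0.005,"turn":0},{"x":0.0046,"y":-0.0006,"z":-0.005,"turn":0}]'
python3 - <<'E'
from h import *
print(arm.state()["tool_pos"])
a=arm.snapshot("scene")[:,:,::-1]
cv2.imwrite("pics/s6.png",cv2.resize(a[100:290,150:390],None,fx=3,fy=3,interpolation=cv2.INTER_CUBIC))
E
```

```text
t: 6.55
tool_pos: [559.8, 0.5, 92.0]
tcp_rot: [-0.0, 0.753, 0.658, -0.0]
wrist_force: [-1.1, -0.0, 1.4]
finger_gap: -0.1
[5.59810742e+02 4.68232784e-01 9.20147856e+01]
```

View pics/s6.png

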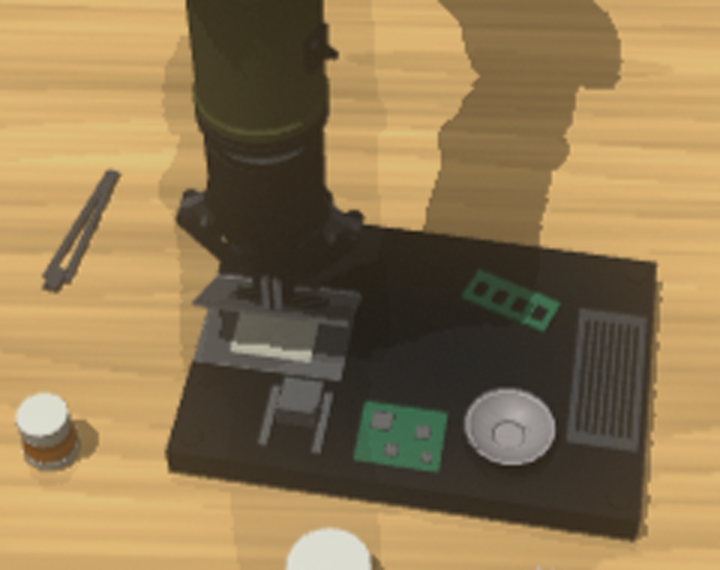

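```bash
python3 -m jog '[{"x":0.002,"y":-0.0003,"z":-0.007,"turn":0},{"x":0.002,"y":-0.0003,"z":-0.007,"turn":0},{"x":0.0023,"y":-0.0003,"z":-0.007,"turn":0},{"x":0.0023,"y":-0.0003,"z":-0.007,"turn":0},{"x":0.001,"y":0,"z":-0.007,"turn":0},{"x":0,"y":0,"z":-0.004,"turn":0}]'
python3 -m jog '[{"x":0,"y":0,"z":-0.002,"turn":0},{"x":0,"y":0,"z":-0.002,"turn":0}]'
```

```text
t: 7.1
tool_pos: [568.9, -0.6, 52.5]
tcp_rot: [-0.0, 0.753, 0.658, -0.0]
wrist_force: [0.5, 0.4, -0.1]
finger_gap: 0.2
t: 7.27
tool_pos: [568.8, -0.6, 49.6]
tcp_rot: [-0.0, 0.753, 0.658, -0.0]
wrist_force: [-4.8, -0.4, 20.5]
finger_gap: -0.0
```

```bash
python3 -m jog '[{"x":0,"y":0,"z":0,"turn":0},{"x":0,"y":0,"z":0,"turn":0},{"x":0,"y":0,"z":0,"turn":0},{"x":0,"y":0,"z":0.02,"turn":0},{"x":0,"y":0,"z":0.035,"turn":0},{"x":0.03,"y":0.006,"z":0,"turn":0},{"x":0.03,"y":0.005,"z":0,"turn":0},{"x":0.029,"y":0.005,"z":0,"turn":0},{"x":0,"y":0,"z":0,"turn":0},{"x":0,"y":0,"z":0,"turn":0}]'
python3 - <<'E'
from h import *
import pickle
print(arm.state()["tool_pos"])
a=arm.snapshot("scene")[:,:,::-1]
cv2.imwrite("pics/s7.png",cv2.resize(a[160:290,190:390],None,fx=4,fy=4,interpolation=cv2.INTER_CUBIC))
m=arm.camera_model("wrist"); a=arm.snapshot("wrist")[:,:,::-1]; pickle.dump(m,open("w7.pkl","wb"))
cv2.imwrite("pics/w7.png",cv2.resize(a,(800,600),interpolation=cv2.INTER_CUBIC))
E
```

```text
t: 8.1
tool_pos: [658.7, 15.9, 104.0]
tcp_rot: [-0.0, 0.753, 0.658, 0.0]
wrist_force: [-0.3, -0.2, -0.9]
finger_gap: -0.1
[658.70868354  15.87898092 103.98390147]
```

View pics/s7.png

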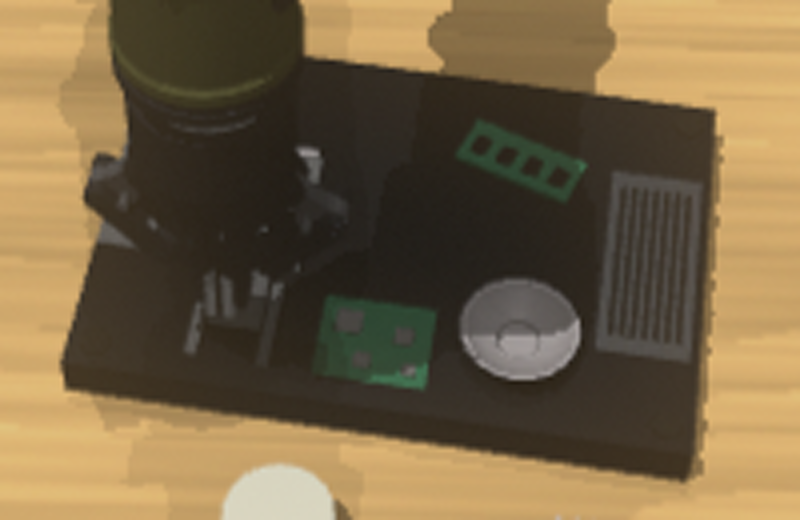

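View pics/w7.png

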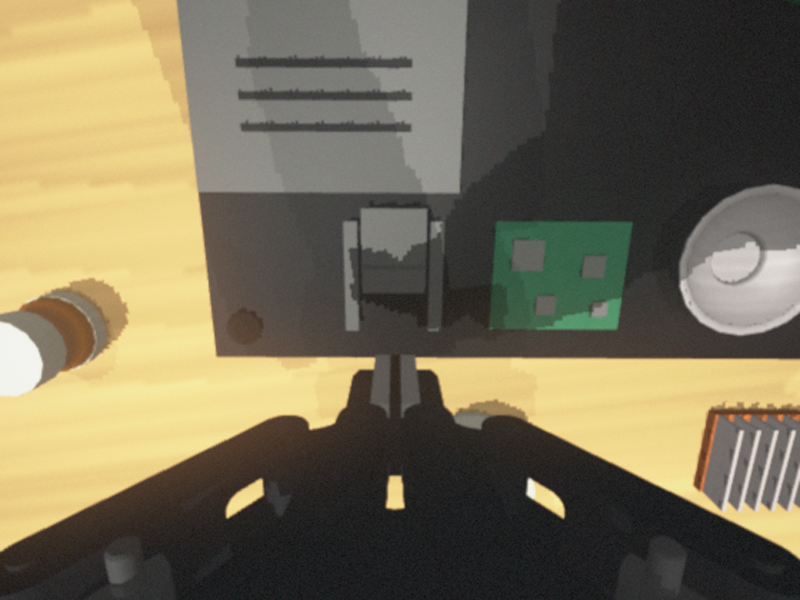

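Run:
```python
from h import *
import pickle
m=pickle.load(open("w7.pkl","rb"));s=.7
for u,v,z in ((363,291,46.5),(426,293,46.5),(363,266,46.5),(426,267,46.5),(198,192,31),(461,192,31)): print(px2w("w",u*s,v*s,z,m).round(1))
```

```text
[633.8   6.4  46.5]
[638.2  32.5  46.5]
[623.3   8.1  46.5]
[627.2  33.8  46.5]
[584.8 -58.7  31. ]
[599.9  53.1  31. ]
```

```bash
python3 -m jog '[{"x":0,"y":0,"z":-0.025,"turn":0},{"x":0,"y":0,"z":-0.024,"turn":0},{"x":0,"y":0,"z":0,"turn":0},{"x":-0.005,"y":0.0007,"z":0,"turn":0},{"x":-0.005,"y":0.0007,"z":0,"turn":0}]'
python3 -m jog '[{"x":-0.005,"y":0.0007,"z":0,"turn":0},{"x":-0.005,"y":0.0007,"z":0,"turn":0},{"x":-0.003,"y":0.0004,"z":0,"turn":0}]'
```

```text
t: 8.62
tool_pos: [647.7, 16.6, 56.6]
tcp_rot: [0.0, 0.753, 0.658, 0.0]
wrist_force: [0.2, -0.1, 0.0]
finger_gap: 0.4
t: 8.87
tool_pos: [634.9, 18.6, 57.1]
tcp_rot: [0.001, 0.753, 0.658, 0.001]
wrist_force: [0.6, -1.0, 0.3]
finger_gap: 0.3
```

```bash
python3 -m jog '[{"x":-0.003,"y":0.0004,"z":0,"turn":0},{"x":-0.002,"y":0.0003,"z":0,"turn":0}]'
python3 -m jog '[{"x":-0.002,"y":0.0003,"z":0,"turn":0},{"x":-0.001,"y":0.0001,"z":0,"turn":0}]'
```

```text
t: 9.03
tool_pos: [632.8, 19.0, 57.2]
tcp_rot: [0.002, 0.753, 0.658, 0.003]
wrist_force: [10.7, -1.4, -1.9]
finger_gap: -0.0
t: 9.2
tool_pos: [632.5, 19.0, 57.5]
tcp_rot: [0.004, 0.753, 0.658, 0.005]
wrist_force: [15.5, -1.9, -6.7]
finger_gap: 0.2
```

Force rose to 15 N with no further motion: the latch is at its stop. I'll back off and look.

```bash
python3 -m jog '[{"x":0.006,"y":-0.001,"z":0,"turn":0},{"x":0.02,"y":-0.003,"z":0,"turn":0},{"x":0,"y":0,"z":0.04,"turn":0},{"x":0,"y":0,"z":0.04,"turn":0},{"x":0.01,"y":0.03,"z":0.03,"turn":0},{"x":0,"y":0.04,"z":0,"turn":0},{"x":0,"y":0.04,"z":0,"turn":0},{"x":0,"y":0.04,"z":0,"turn":0},{"x":0,"y":0.0,"z":0,"turn":0},{"x":0,"y":0,"z":0,"turn":0}]'
python3 - <<'E'
from h import *
print(arm.state()["tool_pos"],arm.state()["wrist_force"])
a=arm.snapshot("scene")[:,:,::-1]
cv2.imwrite("pics/s8.png",cv2.resize(a[160:290,190:390],None,fx=4,fy=4,interpolation=cv2.INTER_CUBIC))
a=arm.snapshot("top")[:,:,::-1]
cv2.imwrite("pics/t8.png",cv2.resize(a[160:310,160:380],None,fx=3.6,fy=3.6,interpolation=cv2.INTER_CUBIC))
E
```

```text
t: 10.03
tool_pos: [661.1, 169.0, 164.2]
tcp_rot: [-0.001, 0.751, 0.661, 0.0]
wrist_force: [0.3, -1.9, -0.1]
finger_gap: 0.1
[661.11804864 168.96891821 164.20801391] [ 0.28729966 -1.93436566 -0.1043956 ]
```

View pics/s8.png

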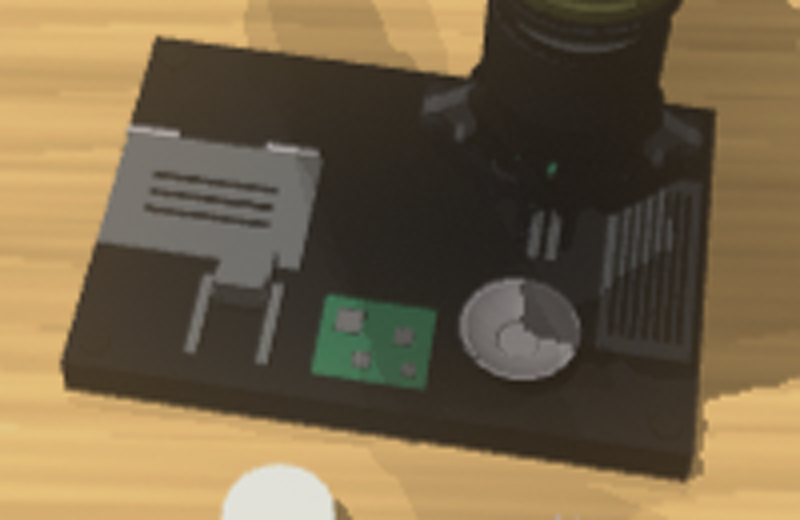

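View pics/t8.png

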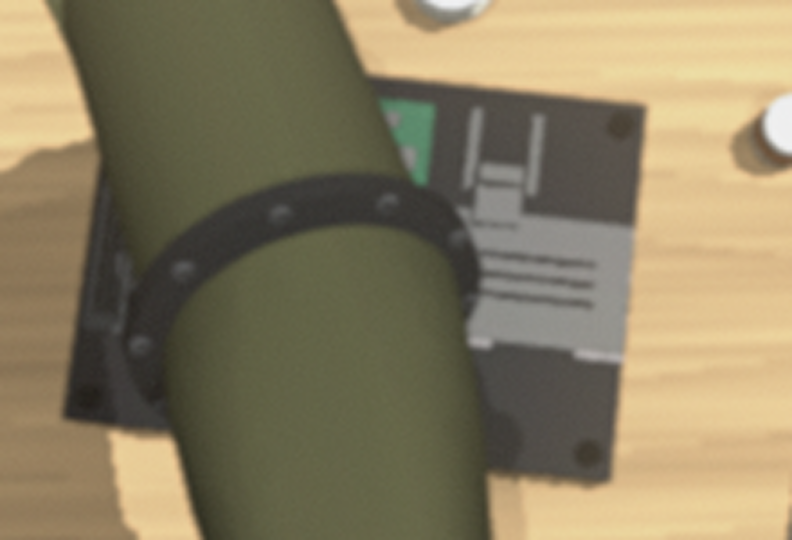

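Run:
```python
from h import *
a=cv2.imread("pics/topz.png");b=cv2.imread("pics/t8.png")
cv2.imwrite("pics/c.png",cv2.resize(np.hstack([a[95:240,450:560],b[95:240,450:560]]),None,fx=3.5,fy=3.5,interpolation=cv2.INTER_CUBIC))
for nm,im in(("before",a),("after",b)):
    g=im[100:240,495:510].mean((1,2)); d=np.diff(g); i=np.argsort(-abs(d))[:8]; print(nm,[(int(k)+100,round(float(d[k]),1)) for k in sorted(i)])
```

```text
before [(217, 10.8), (219, 13.3), (220, 18.9), (221, 17.8), (222, 14.1), (223, 14.6), (224, 17.6), (225, 11.7)]
after [(162, 6.9), (163, 9.5), (164, 8.0), (165, 7.6), (166, 8.2), (180, -6.7), (187, 7.4), (188, 7.3)]
```

View pics/c.png

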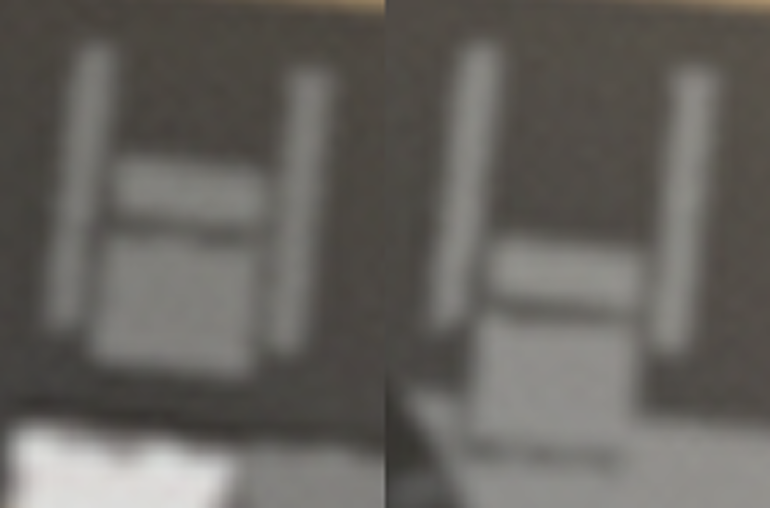

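Run:
```python
from cell import arm
print(arm.finish_job())
```

```text
the job is handed in; nothing more can be done
None
```

I pushed the battery in, folded the cover shut and slid the latch across, then handed the job in at about 10 s. The job gives no verdict, so this rests on my own checks:

- **Battery:** it slid in until the push force rose to about 19 N with no further motion. The scene and top pictures then showed it flush with the laptop's side and no gap at the end wall. I didn't see it again once the cover was shut.
- **Cover:** pressed flat to a 20 N stop. The later wrist and scene pictures showed it shut.
- **Latch:** pushed to a hard stop at about 15 N. The pictures show it moved about 14.4 mm from a start of 0 to 2 mm, with its tongue over the cover's edge. If it started at 0, that is only about 1.4 mm above the 13 mm needed. The stop suggests it is fully across.
- **Other things:** the arm was clear of everything at the end, and the wrist force was near zero. The dish, memory module and jar looked unmoved in the pictures where they were visible. The arm hid the memory module in the last ones. I did not measure the others separately.

One thing was unexpected: the tool was pushed up about 3 mm (7–9 N) during the battery push, probably by the sloped back of the finger. I raised the tool slightly and the push continued normally.

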